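# Lock the strainer into the citrus press

### The job

Get the citrus press ready for lemons: pick up the strainer with the reamer, hang it by its three lugs in the slotted collar of the press, and turn it clockwise (seen from above) until all three lugs drop fully into the locking notches, then let go. The collar has been screwed on at some unknown angle, so feel for the slots with a light hand and do not force anything; leave the bowl under the spout and the other things beside the press where they stand.

Things in the scene. Friction and masses are not known exactly. Their poses are not given: they have to be found in the camera images.
- strainer: Loose steel strainer dish (0.18-0.35 kg) with a white ribbed reamer in its middle, standing on the worktop. Origin: centre of its underside, z up along its axis. Round band of radius 49.5 mm from z 14 to the rim at z 34, tapering below to radius 38.5 at the underside. Dish floor at z 26, inner radius 46; the reamer's tip is at z 85.
- strainer_grip (a point): Point on the reamer's axis, 50 mm above the strainer's underside, to grip from above. Axes as the strainer's. Ten upright ribs, 6 mm wide, at 0, 36, 72.. deg from +x, outer radius 20; parallel-sided from 17 mm below to 6 mm above this point. Best grip: pads between ribs (closing line at 18, 54, 90.. deg), 38 mm wide.
- strainer_lug (a point): Middle of the lug at the strainer's +x, 24 mm above its underside, 54.5 mm from its axis. Three such lugs at 0, 120 and 240 deg: round pins of 8 mm diameter, lying radially, from the band (radius 49.5) to radius 60.
- juicer: Citrus press: white round housing sucked fast to the worktop, radius 66 mm at the foot, spout at its -x side. Origin: centre of its foot, z up along its axis. On top a steel collar ring with three J-slots: bore radius 52, outside 57, z 90 to 145; tray inside at z 85. Height of the strainer's origin over this one: 125 with lugs on the collar's rim, 101 on the slot floor, 94 in the notches.
- collar_mouths (a point): On the press's axis at the collar's rim, 145 mm above its foot; axes as the press's. Three slot mouths, each 12 deg (11 mm) wide, open here and go straight down 24 mm to the slot floor. Mouth centres: 0, 120, 240 deg from +x, all shifted together by an unmeasured -17 to +17 deg, as the collar was screwed on. It is tight and does not turn now.
- collar_notches (a point): On the press's axis at the height of the notch floors, 114 mm above its foot. From each mouth the slot runs level, clockwise seen from above, on a floor at 121 mm under a roof at 134, and ends in a notch, 12 deg wide, 7 mm deeper, whose far wall is the stop. Mouth centre to notch centre: 30 deg. Lugs slide under light pressure; mouth and notch are felt as a drop. Over 40 N is forcing it.
- bowl: Plain china bowl, 140 mm across and 69 high, on the worktop under the spout, its centre about 147 mm from the press's axis; stays put. Origin: centre of its underside.
- lemon: The lemon that lies on the bare worktop behind the strainer, 71x53x51 mm (another lies on the chopping board); stays put. Origin: its underside.
- glass: Upturned drinking glass, 84 mm across, 89 high, behind the press; stays put. Origin: centre of its underside.
- mug: White mug, 83x115x86 mm, on the worktop behind the strainer; stays put. Origin: under its middle.

How it is judged:
By the outcome, as a careful person would: the job done as asked, in the order asked, and still so for the second after the job is handed in, with the robot touching nothing.
It also fails if it takes over 67 s, if anything falls off the work surface, if the arm or the gripper's body presses on something with over 40 N, if the wrist force passes 120 N, or if a joint passes its speed limit or range.

### The arm

A 6-joint arm with a two-finger parallel gripper is mounted at the origin on a cart in front of the work surface, level with it; the furniture and walls round the work are solid. World frame = base frame: x ahead of the robot, y to its left, z up, the work surface at z = 0. Lengths are in m, angles in rad, forces in N, time in s.
With the tool pointing down it reaches from about 0.425 to 0.95 m from the base axis. Payload 3.5 kg.
Tool frame: the origin (TCP) lies midway between the tips of the shut fingers; the grasp point (between the pads) lies ctrl.grasp_offset behind it (ctrl.grasp_offset is the distance from the TCP to the grasp point, in m); x points along the fingers, y is the direction in which the jaws open and shut, and the axes are right-handed (so a half turn about x gives the same grasp; the last joint's range is limited). The gripper opens to 85 mm and grips with 20 to 120 N. Pads are 22 mm wide; open, the fingers measure 114 mm over their backs; the gripper's body (76 mm by 85 mm) begins 54 mm behind the grasp point. The pads swing forward as they close: fully open they stand 13 mm farther back than shut.
Start: joints at [0.974, 0.286, 1.577, -0, 1.279, -0.15], TCP at [0.292, 0.609, 0.204] pointing down, gripper open.
Joint ranges: [-2.77, 2.77], [-0.9, 2.22], [0.21, 2.48], [-1.53, 4.67], [0.24, 2.81], [-2.84, 2.84]. Speed limits (rad/s): [2.79, 2.79, 3.14, 3.14, 3.14, 3.14].

### API

Orientations are given as a unit quaternion [x, y, z, w].
In Python, from plant import readout, read_camera, sign_off, ctrl gives the robot as it stands.
- The arm moves only by the tool drive_tool, never from a script. Its argument "steps" is a list of rows, each a list of 5 numbers: the shift along the tool's x, y, z in cm, then the turn about the tool's x in degrees, then the opening, from 0 (shut) to 1 (fully open). A call has 1 to 10 rows; each row shifts and turns the commanded pose from where the row before left it, along the tool's axes as they then stand; what a row does not reach is not made up. A row lasts 1/10 s, in which the tool goes at most 50 mm and 8.59 degrees, less where a joint would pass 70% of its speed; a pose out of reach is approached as far as the arm can. A call is refused whole if a number of a shift passes 5 or a number of a turn 8.59, either way. A call with a gripper value outside its range is refused whole. The fingers move at their own pace and stop on an object; "force" is the grip in N (left out, the last holds). Time passes only in rows, so rows that do not move let the fingers close. It gives the time, the measured TCP pose, the force and the opening at its end, in the units of the state.
- readout.get_state(): the state, without advancing time (a new reading comes with each control period).
- read_camera(name): name is "scene" or "top" or "wrist"; returns a dict with "frame" (480x640x3 uint8, red, green, blue), "vertical_fov" (degrees; the focal length in pixels is half the picture's height over the tangent of half this angle, whatever the lens; pixels are square), "cx", "cy" (the principal point, pixels), "eye" and "orientation" of the camera in the world. Camera axes: x right, y up, looking along -z (the intrinsics and any distortion apply to the point x, -y, -z); pixel columns grow to the right and rows downward; lengths in m; the calibration is good to about 2 mm. A picture is of the moment at which its call begins. There is no depth.
- sign_off(): hands the job in, once; it reports no verdict.
The state is a dict: "time": time; "qpos": joint angles; "dq": joint speeds; "joint_efforts": joint torques, N m; "eef_pos": TCP position; "tcp_rot": TCP orientation; "contact_force": force on the tool from outside, world axes, zero at the start; "wrist_torque": the same for the moment, N m; "opening": opening from 0.0 (shut) to 1.0 (fully open).
Only numpy, scipy, OpenCV 4.12 (cv2) and the standard library are available. Lean on these libraries where they do the work, as an engineer would, in place of code of your own. Each camera call takes 0.05 s, during which the arm holds its last target. There are 200 camera calls.

## Working session

There is one attempt and no reset: what is moved stays moved. The work goes in short steps, Python scripts to look and compute and a tool call to move; the robot and the scene stay as the last step left them, time stands still between calls to the robot, and variables do not carry over. Pictures are saved under pics/ and viewed, about 8 in all and at most 12, crops included, and the job is handed in when it is done.

Besides the shell and the picture viewer there is one more tool, called after "Request:" by a JSON object that holds its "method" and its "body". drive_tool: Moves the arm, as the interface text tells. Its arguments: {"type":"object","properties":{"steps":{"type":"array","items":{"type":"array","items":{"type":"number"}}},"force":{"type":"number"}},"required":["steps"]}

```bash
mkdir -p pics; cat > h.py <<'E'
import numpy as np,cv2
from scipy.spatial.transform import Rotation as R
from plant import readout, read_camera, sign_off, ctrl
def snap(n,f=None):
    d=read_camera(n)
    if f: cv2.imwrite('pics/'+f,d['frame'][:,:,::-1])
    return d
def ray(d,u,v):
    f=240/np.tan(np.radians(d['vertical_fov'])/2)
    c=np.array([(u-d['cx'])/f,-(v-d['cy'])/f,-1.])
    return np.array(d['eye']),R.from_quat(d['orientation']).apply(c)
def onz(d,u,v,z):
    e,r=ray(d,u,v); return e+r*(z-e[2])/r[2]
def proj(d,p):
    f=240/np.tan(np.radians(d['vertical_fov'])/2)
    c=R.from_quat(d['orientation']).inv().apply(np.array(p)-d['eye'])
    return d['cx']+f*c[0]/-c[2], d['cy']-f*c[1]/-c[2]
E
python3 - <<'E'
from h import *
import pickle
D={}
for n in('scene','top','wrist'):
    d=snap(n,n+'1.png');D[n]=d;print(n,{k:v for k,v in d.items() if k!='frame'})
pickle.dump(D,open('d1.pkl','wb'))
print(readout.get_state(),ctrl.grasp_offset,[x for x in dir(ctrl) if x[0]!='_'])
E
```

```text
scene {'vertical_fov': 51.22218639592267, 'cx': 323.2634115645557, 'cy': 241.66819929370538, 'eye': array([ 0.05974776, -0.5262782 ,  0.79584421]), 'orientation': array([ 0.34649714, -0.14709102, -0.35248664,  0.85677134])}
top {'vertical_fov': 46.24028777264902, 'cx': 317.351460474323, 'cy': 235.75649542662748, 'eye': array([ 0.30073347, -0.05320875,  1.14299293]), 'orientation': array([-0.07494093,  0.07951613,  0.72916716, -0.67555629])}
wrist {'vertical_fov': 59.5675822206903, 'cx': 317.5476720615063, 'cy': 237.96883939817621, 'eye': array([0.22514538, 0.64275712, 0.37188052]), 'orientation': array([-0.12658427, -0.07826863,  0.52706702,  0.83669038])}
{'time': 0.15, 'qpos': array([ 9.74024661e-01,  2.87015441e-01,  1.57786757e+00,  1.16458624e-05,
        1.27862143e+00, -1.50004634e-01]), 'dq': array([ 0.00052477, -0.00193441, -0.0068676 ,  0.00050987,  0.00076427,
       -0.00078311]), 'joint_efforts': array([ 8.46276616e-04, -4.06600785e+01, -2.93142128e+01, -1.39352073e-04,
        3.90129921e-03,  2.72914107e-06]), 'eef_pos': array([0.29127928, 0.60827601, 0.20261493]), 'tcp_rot': array([ 0.15601878,  0.68978729, -0.1572746 ,  0.68928683]), 'contact_force': array([-0.48221105,  0.34273896, -0.77330208]), 'wrist_torque': array([-2.59646688e-05,  6.45756289e-02, -1.15862170e-02]), 'opening': 1.0003814633511336} 0.0187 ['Unreachable', 'grasp_offset']
```

View pics/top1.png

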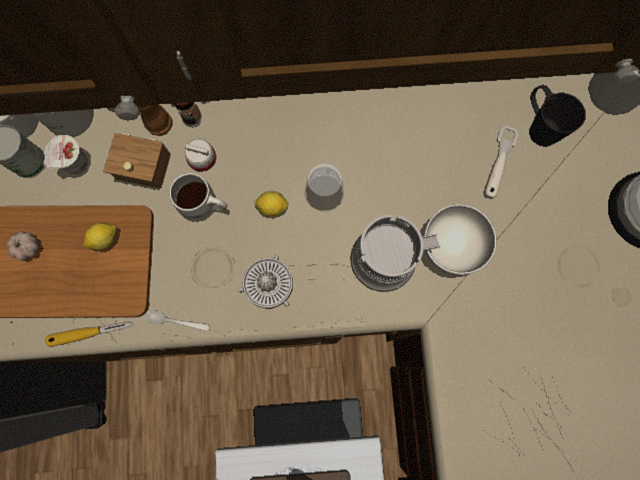

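View pics/scene1.png

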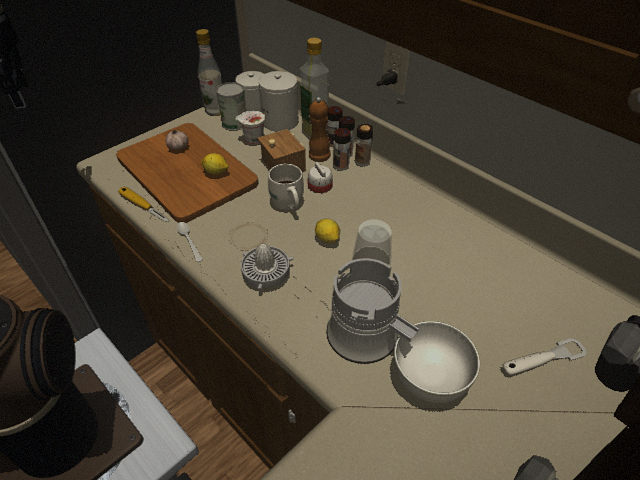

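Top view: strainer about (267,283), collar (391,248), bowl (461,239), glass (324,186). I'll crop for detail and compute coordinates.

```bash
python3 - <<'E'
from h import *
import pickle
D=pickle.load(open('d1.pkl','rb'));t=D['top'];s=D['scene']
print('strainer rim',onz(t,267,283,.034),'tip',onz(t,267,283,.085),'collar',onz(t,391,247,.145),'bowl',onz(t,461,239,.069),'glass',onz(t,324,187,.089))
print('scene strainer',onz(s,265,268,.034),'collar',onz(s,366,290,.145))
im=t['frame'][:,:,::-1]
a=cv2.resize(im[250:316,230:306],None,fx=6,fy=6,interpolation=cv2.INTER_CUBIC)[:396,:456]
b=cv2.resize(im[207:297,340:450],None,fx=4,fy=4,interpolation=cv2.INTER_CUBIC)
c=cv2.resize(s['frame'][250:350,320:410,::-1],None,fx=4,fy=4,interpolation=cv2.INTER_CUBIC)
o=np.zeros((600,800,3),np.uint8)
a=cv2.resize(im[250:316,230:306],None,fx=5,fy=5,interpolation=cv2.INTER_CUBIC)
o[:330,:380]=a; b=cv2.resize(im[207:297,345:425],None,fx=5,fy=5,interpolation=cv2.INTER_CUBIC);o[:450,400:800]=b
c=cv2.resize(s['frame'][240:293,235:300,::-1],None,fx=5,fy=5,interpolation=cv2.INTER_CUBIC);o[332:597,:325]=c
cv2.imwrite('pics/crop1.png',o)
E
```

```text
strainer rim [0.45883185 0.03700501 0.034     ] tip [0.45156128 0.03285629 0.085     ] collar [ 0.49133193 -0.19959814  0.145     ] bowl [ 0.51126305 -0.34874845  0.069     ] glass [ 0.63130116 -0.08951033  0.089     ]
scene strainer [0.4511736  0.02455103 0.034     ] collar [ 0.48211477 -0.21017646  0.145     ]
```

View pics/crop1.png

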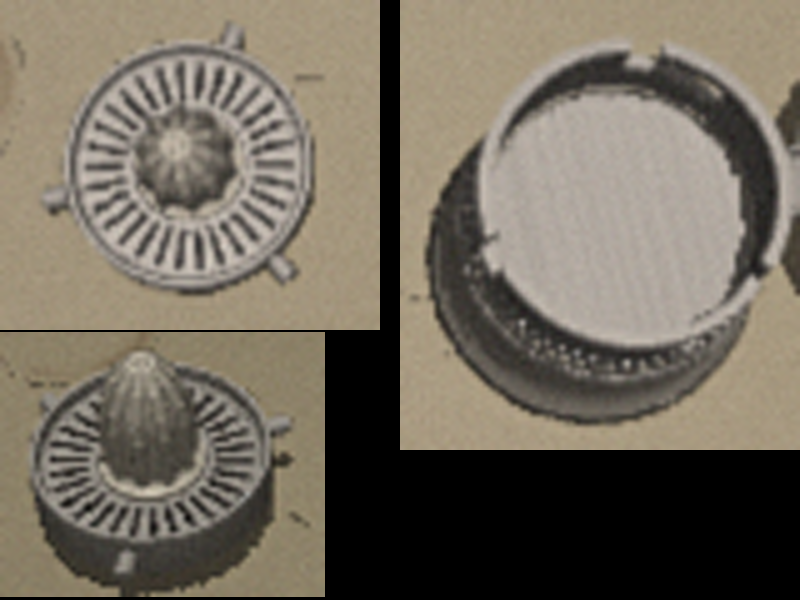

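The crop shows lugs at crop px (232,37), (55,200), (284,269), and collar mouths at about (645,55), (490,243), (762,270).

```bash
cat > m.py <<'E'
from h import *
import pickle
D=pickle.load(open('d1.pkl','rb'));t=D['top'];s=D['scene']
c=lambda u,v:(230+u/5-.4,250+v/5-.4)
k=lambda u,v:(345+(u-400)/5-.4,207+v/5-.4)
S=onz(t,*c(188.5,165),.034);S2=onz(s,235+152/5,240+119/5,.034)
C=onz(t,*k(635,194),.145);C2=onz(s,366,285,.145)
print(S,S2,C,C2,'dist',np.linalg.norm(S[:2]-C[:2]))
for p in[(232,37),(55,200),(284,269)]:
    q=onz(t,*c(*p),.024)-S; print('lug',np.degrees(np.arctan2(q[1],q[0])),np.hypot(*q[:2]))
for p in[(645,52),(490,243),(762,270)]:
    q=onz(t,*k(*p),.145)-C; print('mouth',np.degrees(np.arctan2(q[1],q[0])),np.hypot(*q[:2]))
B=onz(t,461,239,.069); q=B-C;print('bowl',np.degrees(np.arctan2(q[1],q[0])),np.hypot(*q[:2]))
w=s['frame'];sub=w[240:400,310:420]
# rim radii check
for p in[(65,165),(312,165),(188,40),(188,290)]: print('rimr',np.hypot(*(onz(t,*c(*p),.034)-S)[:2]))
for p in[(480,194),(790,194),(635,38),(635,350)]: print('colr',np.hypot(*(onz(t,*k(*p),.145)-C)[:2]))
cv2.imwrite('pics/crop2.png',cv2.resize(w[245:365,310:430,::-1],None,fx=5,fy=5,interpolation=cv2.INTER_CUBIC))
E
python3 m.py
```

```text
[0.45958366 0.03636606 0.034     ] [0.45910086 0.03265522 0.034     ] [ 0.49419001 -0.20099013  0.145     ] [ 0.49010788 -0.20305875  0.145     ] dist 0.23986571411568985
lug -20.709301901189225 0.055694649519771405
lug 98.86190945790439 0.055448610462489445
lug -141.09461623379266 0.0552042370874862
mouth -9.938164744466844 0.05334814168901622
mouth 104.48042546463996 0.055831028305129794
mouth -126.2476648267568 0.052904798281835724
bowl -83.40887081301416 0.14874141375783026
rimr 0.04903316560644415
rimr 0.0490251308288328
rimr 0.05040827783448646
rimr 0.0494302499615664
colr 0.056147036964810146
colr 0.05613532552846355
colr 0.05842137713587455
colr 0.057001548070695816
```

View pics/crop2.png

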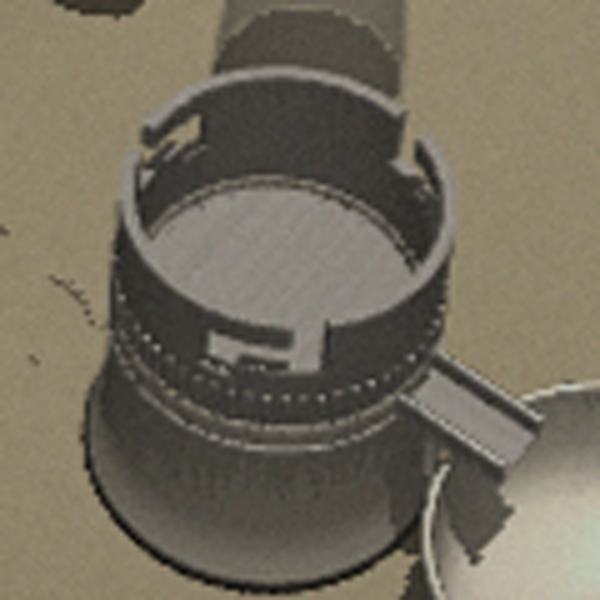

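```bash
cat >> h.py <<'E'
def to(p,yaw=None):
    """shift in tool axes (cm) from measured to p; turn (deg) about tool x to bring tool y to yaw (mod 180)"""
    s=readout.get_state();r=R.from_quat(s['tcp_rot']);m=r.as_matrix()
    y=np.degrees(np.arctan2(m[1,1],m[0,1]))
    print('t',round(s['time'],2),'pos',s['eef_pos'].round(4),'yaw_y',y.round(2),'xaxis',m[:,0].round(3),'F',s['contact_force'].round(1),'M',s['wrist_torque'].round(2),'op',round(s['opening'],3),'q',s['qpos'].round(2))
    print('shift cm',(r.inv().apply(np.array(p)-s['eef_pos'])*100).round(2), 'turn', None if yaw is None else -((yaw-y+90)%180-90))
E
python3 - <<'E'
from m import *
k=lambda u,v:(310+u/5-.4,245+v/5-.4)
P=[onz(s,*k(*p),.145) for p in[(142,146),(412,127),(311,327)]]
k=lambda u,v:(345+(u-400)/5-.4,207+v/5-.4)
P2=[onz(t,*k(*p),.145) for p in[(490,243),(645,52),(762,270)]]
for P in(P,P2):
    P=np.array(P);c=P.mean(0);print('centroid',c)
    for p in P:print(np.degrees(np.arctan2(*(p-c)[1::-1])),np.hypot(*(p-c)[:2]))
to([.45,.04,.23])
E
```

```text
[0.45958366 0.03636606 0.034     ] [0.45910086 0.03265522 0.034     ] [ 0.49419001 -0.20099013  0.145     ] [ 0.49010788 -0.20305875  0.145     ] dist 0.23986571411568985
lug -20.709301901189225 0.055694649519771405
lug 98.86190945790439 0.055448610462489445
lug -141.09461623379266 0.0552042370874862
mouth -9.938164744466844 0.05334814168901622
mouth 104.48042546463996 0.055831028305129794
mouth -126.2476648267568 0.052904798281835724
bowl -83.40887081301416 0.14874141375783026
rimr 0.04903316560644415
rimr 0.0490251308288328
rimr 0.05040827783448646
rimr 0.0494302499615664
colr 0.056147036964810146
colr 0.05613532552846355
colr 0.05842137713587455
colr 0.057001548070695816
centroid [ 0.49316033 -0.20312275  0.145     ]
110.5307391361875 0.05343944048638554
-9.724013639084946 0.054543166064027426
-130.61611398032812 0.053791786807469474
centroid [ 0.49662526 -0.20026204  0.145     ]
107.08969611688309 0.05579283981828178
-11.21394796918702 0.051087757498166894
-127.84668476111563 0.05495328932216595
t 0.15 pos [0.2913 0.6083 0.2026] yaw_y 64.4 xaxis [-0.001 -0.002 -1.   ] F [-0.5  0.3 -0.8] M [-0.    0.06 -0.01] op 1.0 q [ 0.97  0.29  1.58  0.    1.28 -0.15]
shift cm [ -2.67 -44.4   38.87] turn None
```

Request:
{"method": "drive_tool", "body": {"steps": [[-0.3,-3.7,3.2,0,1],[-0.3,-3.7,3.2,0,1],[-0.3,-3.7,3.2,0,1],[-0.3,-3.7,3.2,0,1],[-0.3,-3.7,3.2,0,1],[-0.3,-3.7,3.2,0,1],[-0.3,-3.7,3.2,0,1],[-0.3,-3.7,3.2,0,1],[-0.3,-3.7,3.2,0,1],[0,-3.7,3.2,0,1]]}}

```text
time: 1.15
eef_pos: [0.4205, 0.135, 0.2312]
tcp_rot: [0.157, 0.689, -0.156, 0.69]
contact_force: [1.5, 0.3, 0.4]
opening: 1.0
```

```bash
python3 - <<'E'
from h import *
to([.45,.04,.23])
E
```

```text
t 1.15 pos [0.4205 0.135  0.2312] yaw_y 64.42 xaxis [ 0.001  0.    -1.   ] F [1.5 0.3 0.4] M [-0.02 -0.05 -0.03] op 1.0 q [ 0.08 -0.28  2.09  0.    1.33 -1.04]
shift cm [ 0.12 -7.29  6.76] turn None
```

Request:
{"method": "drive_tool", "body": {"steps": [[0,-3,2.8,0,1],[0,-3,2.8,0,1],[0,0,0,0,1]]}}

```text
time: 1.45
eef_pos: [0.4458, 0.0547, 0.2306]
tcp_rot: [0.158, 0.689, -0.159, 0.689]
contact_force: [0.3, 1.0, 0.3]
opening: 0.998
```

```bash
python3 - <<'E'
from h import *
import pickle
to([.4590,.0345,.23])
d=snap('wrist');pickle.dump(d,open('w1.pkl','wb'))
f=cv2.cvtColor(d['frame'],cv2.COLOR_RGB2BGR)
print('proj centre',proj(d,[.459,.0345,.034]),proj(d,[.459,.0345,.085]),d['eye'])
cv2.imwrite('pics/w1.png',cv2.resize(f,(800,600),interpolation=cv2.INTER_CUBIC))
E
```

```text
t 1.45 pos [0.4458 0.0547 0.2306] yaw_y 64.04 xaxis [ 0.    -0.001 -1.   ] F [0.3 1.  0.3] M [ 0.01 -0.04  0.04] op 0.998 q [-0.1  -0.26  2.08 -0.    1.32 -1.22]
shift cm [ 0.06 -1.23  2.07] turn None
proj centre (np.float64(301.78350716016826), np.float64(219.23914008495862)) (np.float64(299.3535986460555), np.float64(235.65677718222238)) [0.37962103 0.08956128 0.39996905]
```

View pics/w1.png

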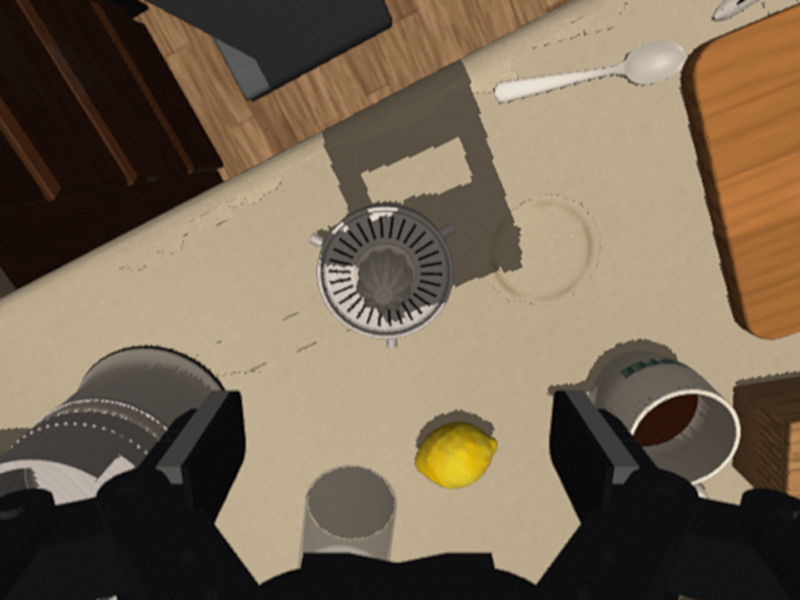

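The wrist view shows the strainer centred at about (309,216) px, with lugs at left, upper right and bottom. I'll go down and look closer to see the ribs.

Request:
{"method": "drive_tool", "body": {"steps": [[3.6,-0.4,0.6,0,1],[3.6,-0.4,0.6,0,1],[3.4,-0.4,0.8,0,1],[0,0,0,0,1],[0,0,0,0,1]]}}

```text
time: 2.0
eef_pos: [0.4573, 0.0401, 0.1248]
tcp_rot: [0.156, 0.69, -0.156, 0.689]
contact_force: [-0.6, 0.1, 1.1]
opening: 1.001
```

```bash
python3 - <<'E'
from h import *
import pickle
d=snap('wrist');pickle.dump(d,open('w2.pkl','wb'))
to([.4590,.0345,.12])
u,v=map(int,proj(d,[.459,.0345,.05]));print(u,v)
x0,y0=u-66,v-50
f=d['frame'][max(y0,0):y0+100,x0:x0+133,::-1]
print(x0,max(y0,0))
cv2.imwrite('pics/w2.png',cv2.resize(f,None,fx=6,fy=6,interpolation=cv2.INTER_CUBIC))
E
```

```text
t 2.05 pos [0.4584 0.0399 0.1262] yaw_y 64.47 xaxis [ 0.002  0.    -1.   ] F [-0.5  0.3  0.4] M [-0.04  0.03  0.02] op 0.995 q [-0.13 -0.12  2.16  0.    1.1  -1.26]
shift cm [ 0.62 -0.46  0.28] turn None
307 243
241 193
```

View pics/w2.png

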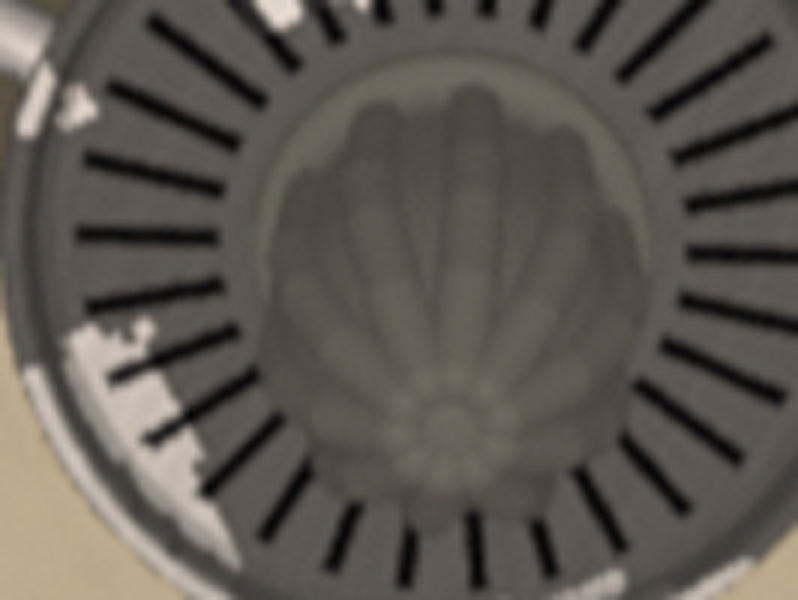

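The close-up shows the reamer tip at crop (450,425) and rib feet at (478,95), (375,115) and (570,140).

```bash
python3 - <<'E'
from h import *
import pickle
d=pickle.load(open('w2.pkl','rb'))
k=lambda u,v:(241+u/6-.42,193+v/6-.42)
tip=onz(d,*k(450,425),.085);hub=onz(d,*k(455,250),.027)
d1=pickle.load(open('w1.pkl','rb'))
print('tip',tip,'hub',hub,'w1 rim',onz(d1,308.4,215.6,.034))
# rim circle fit from full image: mask tan-colour background outside
c=(hub+tip)/2
for zz in(.033,.036):
  for p in[(478,88),(375,105),(568,130)]:
    q=onz(d,*k(*p),zz)-c;print('rib',zz,np.degrees(np.arctan2(q[1],q[0]))%36,np.hypot(*q[:2]))
for p in[(10,30)]:
    q=onz(d,*k(*p),.024)-c;print('lug',np.degrees(np.arctan2(q[1],q[0])),np.hypot(*q[:2]))
# all three lugs via full frame view
for a in (-21,99,219):
    th=np.radians(a);print(a,a%36,proj(d,c*[1,1,0]+[.0565*np.cos(th),.0565*np.sin(th),.024]))
s=d['frame'][130:350,190:430,::-1];cv2.imwrite('pics/w2b.png',cv2.resize(s,None,fx=2.7,fy=2.7))
E
```

```text
tip [0.46136288 0.03934309 0.085     ] hub [0.46240889 0.03913773 0.027     ] w1 rim [0.45858234 0.04135934 0.034     ]
rib 0.033 2.7209216933529206 0.019394869364515198
rib 0.033 0.13998381830549533 0.019269724197375906
rib 0.033 6.5679549403310205 0.019069305730951194
rib 0.036 3.0358530460872544 0.02007089372041879
rib 0.036 34.978279818083706 0.019863190918094825
rib 0.036 8.24220355666732 0.01956061996177532
lug -141.5573792457411 0.053892498052996625
-21 15 (np.float64(322.5990188248884), np.float64(308.3175098708222))
99 27 (np.float64(387.89316538927227), np.float64(184.8510171752388))
219 3 (np.float64(238.24985316588402), np.float64(196.60436562701292))
```

View pics/w2b.png

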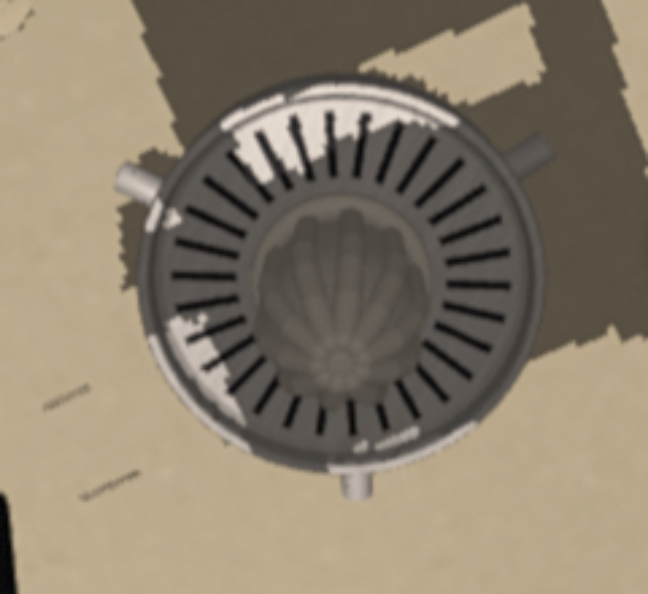

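Rib phase is about 3° mod 36, so the +x lug is at −141° and the closing line is 57°. I'm turning +7.4° and part-closing so the fingers fit inside the dish.

Request:
{"method": "drive_tool", "body": {"steps": [[0,0,0,3.7,0.65],[0,0,0,3.7,0.65],[1.5,0,0.2,0,0.65],[1.5,0,0,0,0.65],[0,0,0,0,0.65],[0,0,0,0,0.65]], "force": 60}}

```text
time: 2.65
eef_pos: [0.4605, 0.0383, 0.0967]
tcp_rot: [0.201, 0.677, -0.2, 0.679]
contact_force: [-0.3, 0.1, 0.9]
opening: 0.649
```

```bash
python3 - <<'E'
from h import *
import pickle
to([.4605,.0385,.032],57)
d=snap('wrist');pickle.dump(d,open('w3.pkl','wb'))
to([.4605,.0385,.032],57)
f=d['frame'][100:480,80:560,::-1]
cv2.imwrite('pics/w3.png',cv2.resize(f,None,fx=1.5,fy=1.5,interpolation=cv2.INTER_CUBIC))
E
```

```text
t 2.65 pos [0.4605 0.0383 0.0967] yaw_y 57.04 xaxis [ 0.003 -0.    -1.   ] F [-0.3  0.1  0.9] M [0.   0.02 0.01] op 0.649 q [-0.14 -0.07  2.18  0.    1.04 -1.13]
shift cm [ 6.47  0.01 -0.03] turn 0.041462100628848475
t 2.7 pos [0.4607 0.0382 0.0968] yaw_y 57.03 xaxis [ 0.003 -0.    -1.   ] F [0.4 0.5 0.6] M [0.   0.03 0.03] op 0.651 q [-0.14 -0.07  2.18  0.    1.03 -1.13]
shift cm [ 6.48  0.01 -0.06] turn 0.03456728844534496
```

View pics/w3.png

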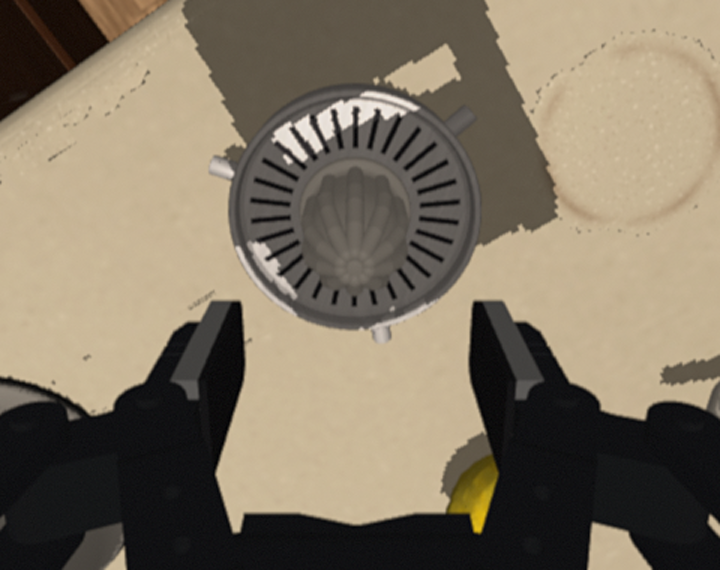

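The reamer is centred between the fingers (midline 357, hub 355) and a rib is perpendicular to the closing line. I'm descending and gripping.

Request:
{"method": "drive_tool", "body": {"steps": [[2,0,0.1,0,0.65],[2,0,0,0,0.65],[1.5,0,0,0,0.65],[1,0,0,0,0.65],[0,0,0,0,0.65],[0,0,0,0,0.3],[0,0,0,0,0.3],[0,0,0,0,0.3],[0,0,0,0,0.3],[0,0,0,0,0.3]], "force": 60}}

```text
time: 3.7
eef_pos: [0.4614, 0.0371, 0.0314]
tcp_rot: [0.201, 0.677, -0.201, 0.679]
contact_force: [-2.7, -0.0, 6.4]
opening: 0.379
```

```bash
python3 - <<'E'
from h import *
to([.4605,.0385,.032],57)
E
```

```text
t 3.7 pos [0.4614 0.0371 0.0314] yaw_y 57.01 xaxis [ 0.002 -0.001 -1.   ] F [-2.7 -0.   6.4] M [-0.22  0.39 -0.  ] op 0.379 q [-0.14  0.04  2.21 -0.    0.89 -1.13]
shift cm [-0.06  0.07 -0.15] turn 0.014983539856558536
```

Request:
{"method": "drive_tool", "body": {"steps": [[-0.5,0,0,0,0.3],[-1.5,0,0,0,0.3],[-3,0,0,0,0.3],[-3,0,0,0,0.3],[0,0,0,0,0.3],[0,0,0,0,0.3]]}}

```text
time: 4.3
eef_pos: [0.4603, 0.0375, 0.1098]
tcp_rot: [0.201, 0.678, -0.201, 0.678]
contact_force: [-0.3, 0.2, -2.8]
opening: 0.379
```

```bash
python3 - <<'E'
from h import *
import pickle
to([.4605,.0385,.032],57)
d=snap('wrist');pickle.dump(d,open('w4.pkl','wb'))
t=snap('top');sc=snap('scene');pickle.dump((t,sc),open('t4.pkl','wb'))
o=np.zeros((600,800,3),np.uint8)
f=d['frame'][100:480,80:560,::-1]
o[:317,:400]=cv2.resize(f,(400,317),interpolation=cv2.INTER_CUBIC)
u,v=map(int,proj(sc,[.46,.037,.11]));g=sc['frame'][v-50:v+50,u-65:u+65,::-1];print(u-65,v-50)
o[:300,402:792]=cv2.resize(g,(390,300),interpolation=cv2.INTER_CUBIC)
u,v=map(int,proj(t,[.46,.037,.11]));g=t['frame'][v-45:v+45,u-65:u+65,::-1];print(u-65,v-45)
o[320:590,:390]=cv2.resize(g,(390,270),interpolation=cv2.INTER_CUBIC)
cv2.imwrite('pics/g4.png',o)
E
```

```text
t 4.3 pos [0.4603 0.0375 0.1098] yaw_y 57.0 xaxis [ 0.001  0.    -1.   ] F [-0.3  0.2 -2.8] M [0.02 0.06 0.02] op 0.379 q [-0.14 -0.09  2.17  0.    1.07 -1.13]
shift cm [ 7.78  0.09 -0.05] turn 0.001080446462495388
196 186
198 231
```

View pics/g4.png

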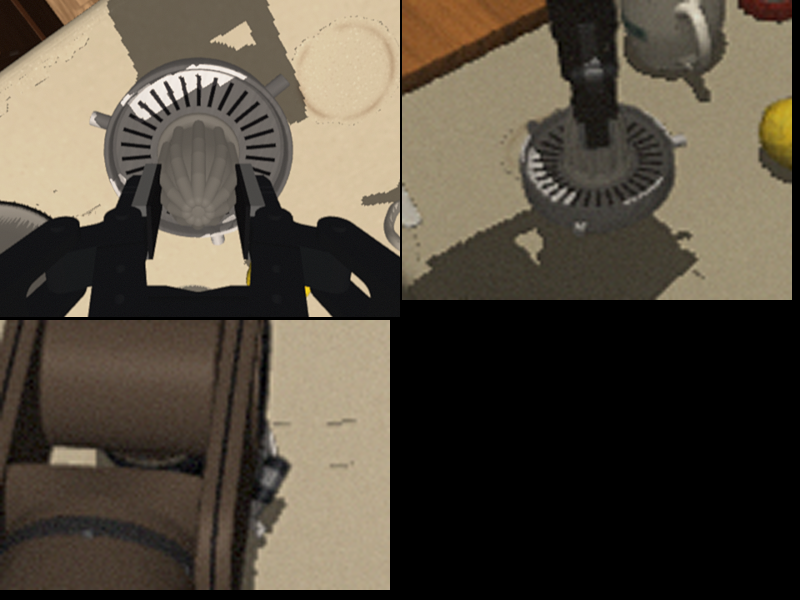

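```bash
python3 - <<'E'
from h import *
import pickle
d=pickle.load(open('w4.pkl','rb'));t,sc=pickle.load(open('t4.pkl','rb'))
print('wrist rim',onz(d,80+198*1.2,100+147*1.2,.1125),'tip',onz(d,80+198*1.2,100+210*1.2,.1635))
print('scene rim',onz(sc,261.5,238,.1125))
# where a rim circle centred at the TCP axis would project (panel px) vs seen
for c in ([.4603,.0375],[.462,.036],[.4585,.039]):
    a=np.arange(0,360,5);P=np.array([proj(d,[c[0]+.0495*np.cos(x),c[1]+.0495*np.sin(x),.1125]) for x in np.radians(a)])
    Q=np.array([proj(sc,[c[0]+.0495*np.cos(x),c[1]+.0495*np.sin(x),.1125]) for x in np.radians(a)])
    P=(P-[80,100])/1.2;Q=(Q-[196,186])*3+[402,0]
    print(c,'wrist x',P[:,0].min(),P[:,0].max(),'y',P[:,1].min(),P[:,1].max(),'tip',(np.array(proj(d,c+[.1635]))-[80,100])/1.2,'scene',Q.min(0),Q.max(0))
    for th in(-21,99,219):
        x=np.radians(th);print(th,(np.array(proj(d,[c[0]+.06*np.cos(x),c[1]+.06*np.sin(x),.1025]))-[80,100])/1.2)
E
```

```text
wrist rim [0.45626371 0.04279783 0.1125    ] tip [0.46012014 0.04027638 0.1635    ]
scene rim [0.45551405 0.0308598  0.1125    ]
[0.4603, 0.0375] wrist x 97.99432343672756 289.32959420810585 y 62.935914764859056 239.28171303289855 tip [192.1216043  213.83587409] scene [519.89749777  94.40836562] [674.70535572 203.5712858 ]
-21 [215.17178283 241.76813147]
99 [280.65348573  78.11919249]
219 [ 86.19343611 118.32471523]
[0.462, 0.036] wrist x 97.71835841643589 288.35538906186366 y 67.61587336150203 242.6710585128056 tip [191.28025688 218.96293604] scene [523.46177471  94.28635371] [678.2284865  203.42746677]
-21 [214.56190009 244.95032864]
99 [279.70289681  82.42239904]
219 [ 85.96819873 122.33725489]
[0.4585, 0.039] wrist x 98.15207253345662 290.21787646700585 y 58.04147077745384 235.7413247870113 tip [192.82615352 208.46266181] scene [516.20795652  94.60228045] [671.06574626 203.79817725]
-21 [215.69596456 238.44547406]
99 [281.51602101  73.62127584]
219 [ 86.30225044 114.13170765]
```

Strainer held, weight about 2.8 N, level. I estimate the collar axis at (0.4955, −0.199) and the mouths at about −10° mod 120. I'm raising and moving over.

Request:
{"method": "drive_tool", "body": {"steps": [[-3,0,0,0,0.3],[-4,0,0,0,0.3],[-4,0,0,0,0.3],[-0.5,-2,1.8,0,0.3],[0,-3,2.6,0,0.3],[0,-3,2.6,0,0.3],[0,-3,2.6,0,0.3],[0,-3,2.6,0,0.3],[0,-2.5,2.3,0,0.3],[0,-1.4,1.3,0,0.3]]}}

```text
time: 5.45
eef_pos: [0.4947, -0.2008, 0.2226]
tcp_rot: [0.202, 0.679, -0.201, 0.677]
contact_force: [0.7, 0.1, -2.9]
opening: 0.379
```

Request:
{"method": "drive_tool", "body": {"steps": [[0,0,0,-3.6,0.3],[0,0,0,-3.6,0.3],[0,0,0,-3.6,0.3],[0,0,0,0,0.3],[0,0,0,0,0.3],[0,0,0,0,0.3]]}}

```text
time: 6.05
eef_pos: [0.4952, -0.1983, 0.2242]
tcp_rot: [0.136, 0.694, -0.136, 0.694]
contact_force: [-0.1, 0.3, -1.4]
opening: 0.374
```

```bash
python3 - <<'E'
from h import *
import pickle
to([.4955,-.199,.225],67.8)
d=snap('wrist');t=snap('top');sc=snap('scene');pickle.dump((d,t,sc),open('a5.pkl','wb'))
o=np.zeros((600,800,3),np.uint8)
o[:300,:400]=cv2.resize(d['frame'][:,:,::-1],(400,300),interpolation=cv2.INTER_AREA)
u,v=map(int,proj(sc,[.4955,-.199,.165]));g=sc['frame'][v-75:v+75,u-50:u+50,::-1];print(u-50,v-75)
o[:600,400:800]=cv2.resize(g,(400,600),interpolation=cv2.INTER_CUBIC)
cv2.imwrite('pics/a5.png',o)
E
```

```text
t 6.05 pos [ 0.4952 -0.1983  0.2242] yaw_y 67.78 xaxis [-0.001  0.001 -1.   ] F [-0.1  0.3 -1.4] M [-0.    0.01  0.03] op 0.374 q [-0.57 -0.04  1.9   0.    1.28 -1.75]
shift cm [-0.08 -0.05  0.05] turn -0.02322585252223064
317 199
```

View pics/a5.png

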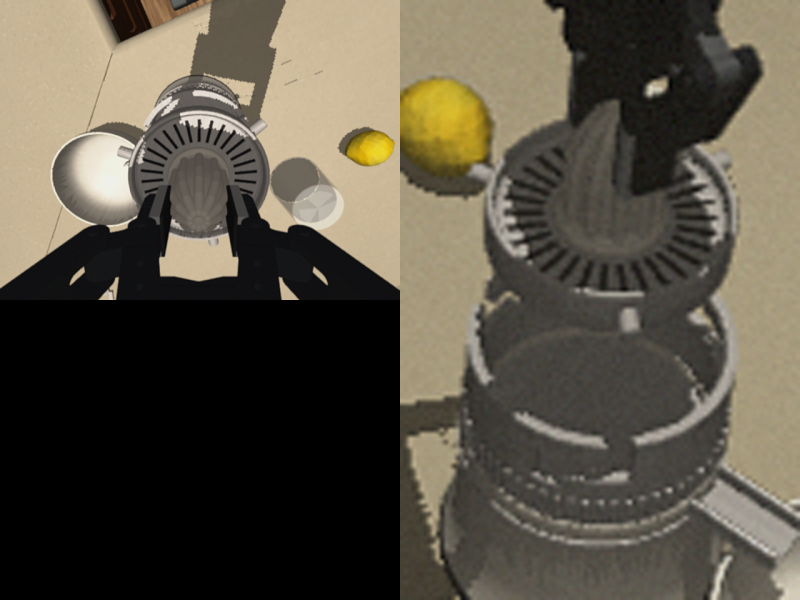

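```bash
python3 - <<'E'
from h import *
import pickle
d,t,sc=pickle.load(open('a5.pkl','rb'))
pp=lambda p:(np.array(proj(sc,p))-[317,199])*4+[400,0]
def ext(c,r,z):
    P=np.array([pp([c[0]+r*np.cos(x),c[1]+r*np.sin(x),z]) for x in np.radians(np.arange(0,360,3))]);return P.min(0).round(1),P.max(0).round(1)
T=[.4952,-.1983]
print('strainer rim',ext(T,.0495,.2269),'seen x 485..737 y ..~293')
for c in(T,[.4955,-.199],[.497,-.197],[.494,-.201]):
    print(c,'collar',ext(c,.057,.145), 'front mouth', pp([c[0]+.057*np.cos(np.radians(-130.2)),c[1]+.057*np.sin(np.radians(-130.2)),.145]))
a=np.radians(-130.2);print('lug end',pp([T[0]+.06*np.cos(a),T[1]+.06*np.sin(a),.2169]))
a=np.radians(-127.2);print('lug end+3',pp([T[0]+.06*np.cos(a),T[1]+.06*np.sin(a),.2169]))
E
```

```text
strainer rim (array([483.7, 109.5]), array([737. , 293.3])) seen x 485..737 y ..~293
[0.4952, -0.1983] collar (array([460.2, 231.3]), array([731.6, 440.9])) front mouth [615.65948293 440.56810013]
[0.4955, -0.199] collar (array([461.9, 231.8]), array([733.4, 441.5])) front mouth [617.46685373 441.15014858]
[0.497, -0.197] collar (array([461. , 227.6]), array([731.9, 436.5])) front mouth [616.1854076  436.15381182]
[0.494, -0.201] collar (array([462.8, 235.9]), array([734.9, 446.5])) front mouth [618.75381275 446.16798002]
lug end [631.43271635 331.69044563]
lug end+3 [639.69789394 331.03144915]
```

Scene geometry matches the TCP for the strainer; the collar appears about 2 mm further in −y, at (0.4955, −0.2005). I'm descending with feel.

Request:
{"method": "drive_tool", "body": {"steps": [[2,-0.2,0.1,0,0.3],[2,0,0,0,0.3],[1.5,0,0,0,0.3],[0.5,0,0,0,0.3],[0,0,0,0,0.3],[0.3,0,0,0,0.3],[0.3,0,0,0,0.3],[0.2,0,0,0,0.3],[0,0,0,0,0.3]]}}

```text
time: 7.1
eef_pos: [0.4954, -0.201, 0.1567]
tcp_rot: [0.136, 0.694, -0.136, 0.694]
contact_force: [-0.9, -0.7, -1.7]
opening: 0.378
```

```bash
python3 - <<'E'
from h import *
to([.4955,-.2005,.1564],67.8)
E
```

```text
t 7.1 pos [ 0.4954 -0.201   0.1567] yaw_y 67.8 xaxis [-0.  0. -1.] F [-0.9 -0.7 -1.7] M [ 0.   -0.02 -0.09] op 0.378 q [-0.58  0.02  1.96  0.    1.16 -1.76]
shift cm [ 0.03  0.05 -0.01] turn -0.0013231153375272697
```

Request:
{"method": "drive_tool", "body": {"steps": [[0.15,0,0,0,0.3],[0.15,0,0,0,0.3],[0,0,0,0,0.3]]}}

```text
time: 7.4
eef_pos: [0.4953, -0.2009, 0.1535]
tcp_rot: [0.136, 0.694, -0.136, 0.694]
contact_force: [0.2, 0.3, -2.9]
opening: 0.381
```

Request:
{"method": "drive_tool", "body": {"steps": [[0.2,0,0,0,0.3],[0.2,0,0,0,0.3],[0.2,0,0,0,0.3],[0,0,0,0,0.3]]}}

```text
time: 7.8
eef_pos: [0.4952, -0.2008, 0.1472]
tcp_rot: [0.136, 0.694, -0.136, 0.694]
contact_force: [-0.3, 0.5, -2.2]
opening: 0.379
```

Request:
{"method": "drive_tool", "body": {"steps": [[0.2,0,0,0,0.3],[0.2,0,0,0,0.3],[0,0,0,0,0.3]]}}

```text
time: 8.1
eef_pos: [0.4953, -0.2009, 0.1433]
tcp_rot: [0.136, 0.694, -0.136, 0.694]
contact_force: [0.6, 0.6, -1.6]
opening: 0.381
```

Lugs are in the mouths with no contact. Continuing to the slot floor (TCP about 0.1324).

Request:
{"method": "drive_tool", "body": {"steps": [[0.2,0,0,0,0.3],[0.2,0,0,0,0.3],[0.2,0,0,0,0.3],[0,0,0,0,0.3]]}}

```text
time: 8.5
eef_pos: [0.4952, -0.2008, 0.1372]
tcp_rot: [0.136, 0.694, -0.136, 0.694]
contact_force: [-0.3, 0.8, -1.0]
opening: 0.376
```

Request:
{"method": "drive_tool", "body": {"steps": [[0.2,0,0,0,0.3],[0.2,0,0,0,0.3],[0,0,0,0,0.3],[0,0,0,0,0.3]]}}

```text
time: 8.9
eef_pos: [0.4954, -0.201, 0.1336]
tcp_rot: [0.136, 0.694, -0.136, 0.694]
contact_force: [-0.9, -0.9, -1.1]
opening: 0.381
```

```bash
python3 - <<'E'
from h import *
to([.4955,-.2005,.1324],67.8)
E
```

```text
t 8.9 pos [ 0.4954 -0.201   0.1336] yaw_y 67.8 xaxis [-0.  0. -1.] F [-0.9 -0.9 -1.1] M [-0.01 -0.05  0.  ] op 0.381 q [-0.58  0.05  1.98  0.    1.11 -1.76]
shift cm [ 0.12  0.05 -0.01] turn 0.002894809789268038
```

Request:
{"method": "drive_tool", "body": {"steps": [[0,0,0,2,0.3],[0,0,0,4,0.3],[0,0,0,4,0.3],[0,0,0,0,0.3]]}}

```text
time: 9.3
eef_pos: [0.4955, -0.2011, 0.1338]
tcp_rot: [0.196, 0.679, -0.196, 0.679]
contact_force: [0.2, 0.3, -3.0]
opening: 0.379
```

```bash
python3 - <<'E'
from h import *
to([.4955,-.2005,.1324],37.8)
E
```

```text
t 9.3 pos [ 0.4955 -0.2011  0.1338] yaw_y 57.8 xaxis [ 0. -0. -1.] F [ 0.2  0.3 -3. ] M [-0.02  0.03  0.02] op 0.379 q [-0.58  0.05  1.98 -0.    1.11 -1.58]
shift cm [ 0.14  0.05 -0.03] turn 20.00381503662399
```

Request:
{"method": "drive_tool", "body": {"steps": [[0,0,0,4,0.3],[0,0,0,4,0.3],[0,0,0,4,0.3],[0,0,0,4,0.3],[0,0,0,0,0.3]]}}

```text
time: 9.8
eef_pos: [0.4955, -0.201, 0.1338]
tcp_rot: [0.288, 0.646, -0.288, 0.646]
contact_force: [-1.1, -0.5, -1.7]
opening: 0.377
```

Request:
{"method": "drive_tool", "body": {"steps": [[0.1,0,0,0,0.3],[0.1,0,0,0,0.3],[0,0,0,0,0.3]]}}

```text
time: 10.1
eef_pos: [0.4956, -0.2011, 0.1318]
tcp_rot: [0.288, 0.646, -0.288, 0.646]
contact_force: [-0.0, 0.1, -1.4]
opening: 0.376
```

```bash
python3 - <<'E'
from h import *
to([.4955,-.2005,.1324],37.8)
E
```

```text
t 10.1 pos [ 0.4956 -0.2011  0.1318] yaw_y 41.85 xaxis [ 0. -0. -1.] F [-0.   0.1 -1.4] M [ 0.02 -0.02  0.01] op 0.376 q [-0.58  0.05  1.98 -0.    1.11 -1.31]
shift cm [-0.06  0.04 -0.05] turn 4.047885615794712
```

Request:
{"method": "drive_tool", "body": {"steps": [[0.1,0,0,0,0.3],[0,0,0,0,0.3]]}}

```text
time: 10.3
eef_pos: [0.4957, -0.2012, 0.1314]
tcp_rot: [0.289, 0.645, -0.289, 0.646]
contact_force: [-1.3, 0.2, 2.7]
opening: 0.382
```

Request:
{"method": "drive_tool", "body": {"steps": [[0.1,0,0,0,0.3],[0,0,0,0,0.3]]}}

```text
time: 10.5
eef_pos: [0.496, -0.2015, 0.131]
tcp_rot: [0.289, 0.645, -0.289, 0.646]
contact_force: [-0.5, 0.3, 4.9]
opening: 0.376
```

```bash
python3 - <<'E'
from h import *
to([.4955,-.2005,.1324],37.8)
E
```

```text
t 10.5 pos [ 0.496  -0.2015  0.131 ] yaw_y 41.8 xaxis [ 0.001 -0.001 -1.   ] F [-0.5  0.3  4.9] M [ 0.03  0.41 -0.09] op 0.376 q [-0.58  0.05  1.98 -0.    1.1  -1.3 ]
shift cm [-0.14  0.03 -0.1 ] turn 4.000391995479902
```

Floor felt at about 0.1315 (net 7 N). Turning on gently to find the notch drop.

Request:
{"method": "drive_tool", "body": {"steps": [[0,0,0,1,0.3],[0,0,0,1,0.3],[0,0,0,0,0.3]]}}

```text
time: 10.8
eef_pos: [0.4956, -0.2009, 0.1292]
tcp_rot: [0.3, 0.64, -0.3, 0.64]
contact_force: [0.8, -0.4, -0.7]
opening: 0.381
```

Request:
{"method": "drive_tool", "body": {"steps": [[0,0,0,1,0.3],[0,0,0,1,0.3],[0,0,0,0,0.3]]}}

```text
time: 11.1
eef_pos: [0.4949, -0.2007, 0.129]
tcp_rot: [0.311, 0.636, -0.311, 0.634]
contact_force: [-0.0, 0.4, -1.4]
opening: 0.378
```

```bash
python3 - <<'E'
from h import *
to([.4955,-.2005,.1245],37.8)
E
```

```text
t 11.1 pos [ 0.4949 -0.2007  0.129 ] yaw_y 37.78 xaxis [-0.001  0.001 -1.   ] F [-0.   0.4 -1.4] M [-0.01  0.05  0.  ] op 0.378 q [-0.58  0.05  1.99 -0.    1.1  -1.23]
shift cm [0.45 0.05 0.02] turn -0.019802656374906746
```

The drop was felt. Lowering into the notches.

Request:
{"method": "drive_tool", "body": {"steps": [[0.15,0,0,0,0.3],[0.15,0,0,0,0.3],[0,0,0,0,0.3]]}}

```text
time: 11.4
eef_pos: [0.4952, -0.2008, 0.1262]
tcp_rot: [0.311, 0.635, -0.311, 0.635]
contact_force: [0.1, 0.3, -1.5]
opening: 0.38
```

Request:
{"method": "drive_tool", "body": {"steps": [[0.1,0,0,0,0.3],[0.1,0,0,0,0.3],[0,0,0,0,0.3]]}}

```text
time: 11.7
eef_pos: [0.4956, -0.201, 0.1253]
tcp_rot: [0.311, 0.635, -0.311, 0.635]
contact_force: [-1.1, 1.2, 2.3]
opening: 0.378
```

```bash
python3 - <<'E'
from h import *
to([.4955,-.2005,.1245],37.8)
E
```

```text
t 11.7 pos [ 0.4956 -0.201   0.1253] yaw_y 37.8 xaxis [ 0. -0. -1.] F [-1.1  1.2  2.3] M [ 0.11  0.22 -0.03] op 0.378 q [-0.58  0.06  1.99 -0.    1.1  -1.23]
shift cm [ 0.08  0.03 -0.05] turn 8.125904898292902e-05
```

Request:
{"method": "drive_tool", "body": {"steps": [[0.1,0,0,0,0.3],[0,0,0,0,0.3]]}}

```text
time: 11.9
eef_pos: [0.4957, -0.2011, 0.1252]
tcp_rot: [0.311, 0.635, -0.311, 0.635]
contact_force: [-3.3, 0.6, 5.8]
opening: 0.377
```

Request:
{"method": "drive_tool", "body": {"steps": [[0,0,0,1,0.3],[0,0,0,1,0.3],[0,0,0,0,0.3]]}}

```text
time: 12.2
eef_pos: [0.4963, -0.2015, 0.1252]
tcp_rot: [0.322, 0.629, -0.322, 0.63]
contact_force: [-1.0, 1.4, 6.1]
opening: 0.384
```

```bash
python3 - <<'E'
from h import *
to([.4955,-.2005,.1245],37.8)
E
```

```text
t 12.2 pos [ 0.4963 -0.2015  0.1252] yaw_y 35.84 xaxis [ 0.002 -0.002 -1.   ] F [-1.   1.4  6.1] M [0.17 0.27 0.28] op 0.384 q [-0.58  0.06  1.99 -0.    1.09 -1.2 ]
shift cm [ 0.06 -0.   -0.13] turn -1.9618927294155526
```

Seated on the notch floor (net about 9 N) with the stop side lightly felt. Relaxing and releasing.

Request:
{"method": "drive_tool", "body": {"steps": [[-0.15,0,0,-1,0.3],[0,0,0,0,0.3],[0,0,0,0,0.62],[0,0,0,0,0.62],[0,0,0,0,0.62],[0,0,0,0,0.62],[-1,0,0,0,0.62],[-2,0,0,0,0.62]]}}

```text
time: 13.0
eef_pos: [0.4943, -0.2003, 0.1542]
tcp_rot: [0.317, 0.634, -0.316, 0.631]
contact_force: [-0.4, 0.1, 0.2]
opening: 0.621
```

Request:
{"method": "drive_tool", "body": {"steps": [[-3,0,0,0,0.62],[-3,0,0,0,0.62],[-3,0,0,0,0.62],[-3,0,0,0,0.62],[-3,2,-2,0,0.62],[0,3,-3,0,0.62],[0,3,-3,0,0.62],[0,3,-3,0,0.62],[0,3,-3,0,0.62],[0,0,0,0,0.62]]}}

```text
time: 14.0
eef_pos: [0.5238, -0.0009, 0.3063]
tcp_rot: [0.315, 0.633, -0.314, 0.633]
contact_force: [-0.6, 0.5, 0.5]
opening: 0.62
```

```bash
python3 - <<'E'
from h import *
import pickle
to([.4955,-.2005,.1245],37.8)
t=snap('top');sc=snap('scene');pickle.dump((t,sc),open('f.pkl','wb'))
o=np.zeros((600,800,3),np.uint8)
o[:,:480]=cv2.resize(sc['frame'][240:365,315:415,::-1],(480,600),interpolation=cv2.INTER_CUBIC)
o[:400,480:800]=cv2.resize(t['frame'][200:300,345:425,::-1],(320,400),interpolation=cv2.INTER_CUBIC)
o[410:590,480:720]=cv2.resize(sc['frame'][:,:,::-1],(240,180),interpolation=cv2.INTER_AREA)
cv2.imwrite('pics/f.png',o)
# expected rim (origin at .094 -> rim z .128) for c
c=[.4957,-.2010]
for z in(.128,.135):
    P=np.array([proj(sc,[c[0]+.0495*np.cos(x),c[1]+.0495*np.sin(x),z]) for x in np.radians(np.arange(0,360,3))]);P=(P-[315,240])*4.8;print(z,P.min(0),P.max(0))
E
```

```text
t 14.0 pos [ 0.5238 -0.0009  0.3063] yaw_y 37.14 xaxis [ 0.001  0.001 -1.   ] F [-0.6  0.5  0.5] M [-0.01  0.01  0.04] op 0.62 q [-0.2  -0.12  1.82  0.    1.44 -0.84]
shift cm [ 18.15 -14.35  14.21] turn -0.6616664361796722
0.128 [108.43025344 129.89780883] [387.47518992 348.13031401]
0.135 [108.99054217 117.31536855] [389.69224595 335.82512542]
```

View pics/f.png

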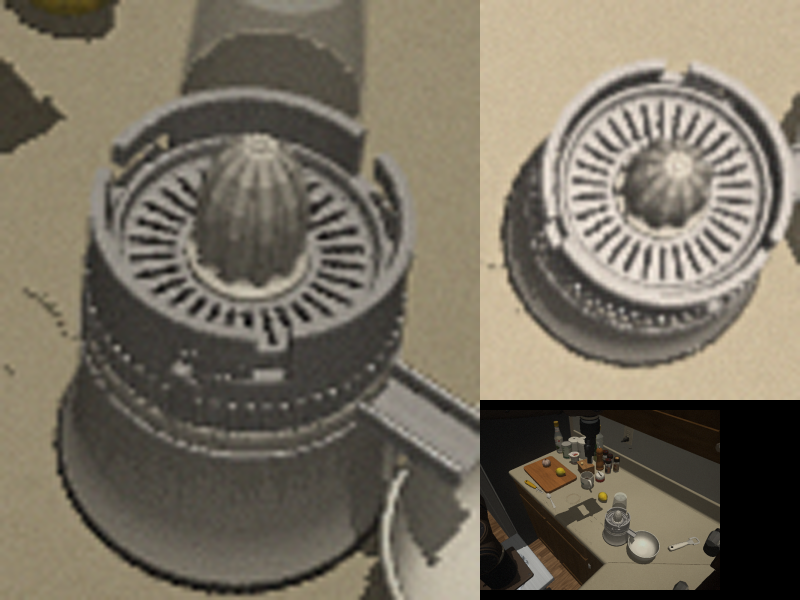

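The strainer sits level and sunk in the collar; the front lug shows at the notch end (about (185,370)) and the mouth is empty. I'm making a quick numeric check of tip height and bystander shift before handing in.

```bash
python3 - <<'E'
from h import *
import pickle
t,sc=pickle.load(open('f.pkl','rb'));D=pickle.load(open('d1.pkl','rb'))
for z in(.179,.186):print(z,(np.array(proj(sc,[.4957,-.201,z]))-[315,240])*4.8,'seen (260,140)')
for n,(u0,u1,v0,v1) in dict(bowl=(425,500,200,280),glass=(303,345,160,210),lemon=(252,290,188,218),mug=(168,228,170,222)).items():
    a=cv2.GaussianBlur(D['top']['frame'],(3,3),0)[v0:v1,u0:u1];b=cv2.GaussianBlur(t['frame'],(3,3),0)[v0:v1,u0:u1]
    print(n,cv2.phaseCorrelate(a.mean(2),b.mean(2)))
sign_off()
E
```

```text
0.179 [258.10684146 140.20741414] seen (260,140)
0.186 [259.61592334 126.58837704] seen (260,140)
bowl ((0.5042321698122691, 0.022131581671395395), 0.9930454186446788)
glass ((0.5591020176675663, 0.032390997980829894), 0.7963010771371277)
lemon ((28.41912545696576, -46.155678422066785), 0.0061521015016843894)
mug ((-0.41493374802033856, -0.4293235247691456), 0.3877598226659453)
the job is handed in; nothing more can be done
```

The strainer is hanging in the press, locked in all three notches, and I handed the job in after about 14 s of robot time.

**What I did:** I gripped the reamer between its ribs and lowered the strainer so the lugs went straight into the collar mouths with no contact. I felt the slot floor with a net force of about 7 N. I then turned the strainer about 30° clockwise, felt the drop into the notches, seated it with about 9 N and let go. No force reading went above about 10 N.

**Last checks:**
- **Seating:** at seating the tool was 6 to 7 mm below the slot-floor contact, and the notch is 7 mm deeper. In the final scene picture the reamer tip is at pixel (260,140). Fully seated predicts (258,140); lugs still on the slot floor would show about 13 pixels higher.
- **Appearance:** the strainer sits level below the collar rim, and the front lug shows at the notch end of its slot. I did not see the other two lugs as clearly.
- **Release:** the gripper is clear of everything, with the wrist force back to about zero.
- **Bowl, glass and mug:** image comparison showed no real shift, about half a pixel. The mug match was weak.
- **Lemon:** its comparison was meaningless, probably because the arm was blocking the top view. The final scene thumbnail shows a lemon about where it started, and the arm never went near it.

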